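# Pack the small dish and click the lunch box shut

## Task

Finish packing this lunch: set the small square dish down in its empty seat in the lunch box, beside the greens, then swing the hinged lid shut and press the tab on its front edge down until the spring catch clicks and holds it. Press with care, because the lid cracks under more than about 18 N, and do not shove the box about or disturb the other things on the counter.

Things in the scene. Friction and masses are not known exactly. Their poses are not given: they have to be found in the camera images.
- lunch_box: loose white plastic box, 1 kg, 130 mm deep (x), 226 wide (y), rim 58 high, floor 6 mm up. Origin: centre of underside, z up; front (-x) faces the robot; the catch stands out to x = -86. A divider at y = +9 (42 high): its +y half holds a fixed dish of greens (52 high). In the -y half a rib at x = +6 (32 high) parts the dish seat (in front) from the spoon slot
- dish_seat (a point): centre of the floor of the empty dish seat, in the box's axes: the seat measures 65 mm in x (front wall to cross rib, so the dish has 2 mm to spare either side) and 116 mm in y (28 mm beside the dish for fingers on either side)
- small_dish: loose cream square glazed dish with a little green relish, 61 x 61 mm at the rim, 52 x 52 mm at the foot, 30 mm high, about 0.1 kg. Origin: centre of its underside, z up. The rim is its top 5 mm; grasp across two opposite sides at the rim (61 mm)
- lunch_lid (a joint): angle of the lid in rad: 0 = level, 1.57 = upright, grows as it opens. A weak spring (0.2 N m when level) lifts it and a little friction holds it open past about 0.8 rad; let go unlatched it swings up again to 0.5 rad or more. Clicked shut it stays between -0.01 and 0.05, depending on the catch's height
- hinge_line (a point): middle of the lid's hinge axis, on the box's far (+x) rim, 60.5 mm above the counter; the axis lies along the box's y and opening turns the lid's front edge up and away from the robot; the lid's outer face is 2.5 mm from this axis
- lid_tab (a point): middle of the top of the black ribbed tab on the lid's front edge, 140.5 mm from the hinge axis, 63.4 mm above the counter when the lid is level; moves with the lid (z: normal of the lid's outer face, x: towards the hinge). The tab is 42 mm wide and ends 9 mm beyond it; the 5 mm wooden lid, 240 mm wide, begins 4 mm behind it and lies 0.4 mm lower
- jar: loose glass jar, 54 mm in diameter, 85 mm high; leave alone
- steel_tongs: loose steel tongs lying flat, 90 x 152 x 13 mm; leave alone
- pickle_dish: loose white enamel dish, 161 x 90 x 83 mm; leave alone
- pepper: loose pepper mill, 44 mm in diameter, 90 mm high; leave alone
- tape: loose roll of tape lying flat, 98 mm in diameter, 25 mm high; leave alone
- spice: loose spice jar, 41 mm in diameter, 105 mm high; leave alone
- catch_slot (a point): slot of the spring catch, middle of the box's front, under the tab. The catch is screwed on through slotted ears and sits up to 6 mm higher on one box than another (this point does not show it), so the heights of the click and of the hard stop 2 mm below it are unknown: feel for them. It gives way at 6 to 12 N on the tab, the force then drops; press on to the stop, but over 18 N cracks the lid
Not all that is in view belongs to the job. What is shaped like the small_dish but orange, purple or yellow is not meant.

How it is judged:
On the way, in this order (a step that is already met when the one before it is completed fails the run):
1. the small dish stands in its seat in the open lunch box, let go (x of small_dish in the frame of dish_seat between -0.005 and 0.005 m and y of small_dish in the frame of dish_seat between -0.03 and 0.03 m and z of small_dish in the frame of dish_seat below 0.003 m and angle between small_dish's own z axis and vertical below 0.08 rad and contact force between the fingers and small_dish below 0.1 N and value of joint lunch_lid above 0.5 rad), for 0.2 s.
2. the lid is pressed down to the catch and shut (value of joint lunch_lid below 0.052 rad), for 0.2 s.
At the end, for the whole second after the job is handed in: the dish stands flat on the floor of its seat (within 5 mm across the box's depth, 30 mm along it, tilted less than 0.08 rad), the lid is held shut by the catch with nothing pressing on it (angle under 0.052 rad), and box and dish are upright and at rest (x of small_dish in the frame of dish_seat between -0.005 and 0.005 m and y of small_dish in the frame of dish_seat between -0.03 and 0.03 m and z of small_dish in the frame of dish_seat below 0.003 m and angle between small_dish's own z axis and vertical below 0.08 rad and value of joint lunch_lid below 0.052 rad and angle between lunch_box's own z axis and vertical below 0.05 rad and linear speed of each of lunch_box, small_dish below 0.01 m/s); the robot touches nothing.
It fails at once if the lid is pressed or struck with more than 18 N (it cracks) (contact force between any of the fingers, the arm and lunch_lid above 18 N).
It fails at once if the box is shoved more than 30 mm or tipped (distance of lunch_box from where it was at the start of the episode above 0.03 m or angle between lunch_box's own z axis and vertical above 0.2 rad).
It fails at once if another thing on the counter is moved more than 30 mm (distance of any of jar, steel_tongs, pickle_dish, pepper, tape, spice from where it was at the start of the episode above 0.03 m).
It also fails if it takes over 72 s, if anything falls off the work surface, if the arm or the gripper's body presses on something with over 40 N, if the wrist force passes 120 N, or if a joint passes its speed limit or range.

## Robot

A 6-joint arm with a two-finger parallel gripper is mounted at the origin on a cart in front of the work surface, level with it; the furniture and walls round the work are solid. World frame = base frame: x ahead of the robot, y to its left, z up, the work surface at z = 0. Lengths are in m, angles in rad, forces in N, time in s.
With the tool pointing down it reaches from about 0.275 to 0.875 m from the base axis. Payload 12.5 kg.
Tool frame: the origin (TCP) lies between the finger pads; the fingertips stand 17 mm ahead of it and the grasp point (between the pads) lies 2 mm behind it; z points along the fingers, y is the direction in which the jaws open and shut (so a half turn about z gives the same grasp; the last joint's range is limited). The gripper opens to 85 mm and grips with 20 to 120 N. Pads are 22 mm wide; open, the fingers measure 114 mm over their backs; the gripper's body (76 mm by 85 mm) begins 54 mm behind the grasp point. The pads swing forward as they close: fully open they stand 13 mm farther back than shut.
Start: joints at [1.191, 0.351, 1.652, -0, 1.139, -0.085], TCP at [0.16, 0.526, 0.248] pointing down, gripper open.
Joint ranges: [-2.75, 2.75], [-0.79, 2.1], [0.01, 2.65], [-1.57, 4.71], [0.07, 3.14], [-2.87, 2.87]. Speed limits (rad/s): [2.22, 2.22, 2.79, 3.14, 3.14, 3.14].

## Interface

Orientations are given as a unit quaternion [x, y, z, w].
In Python, from bench import get_obs, grab_frame, finish_job gives the robot as it stands.
- The arm moves only by the tool carry_out, never from a script. Its argument "targets" is one flat list of numbers, 5 for each row, row after row: the gripper's target within -1 to 1 (fully open at 1, half-way at 0, shut at -1), then the shift along the tool's x, y, z in cm, then the turn about the tool's z in degrees. In form: [grip, tx, ty, tz, spin, grip, tx, ty, tz, spin, ...]. A call has 1 to 10 rows; each row shifts and turns the commanded pose from where the row before left it, along the tool's axes as they then stand; what a row does not reach is not made up. A row lasts 1/12 s, in which the tool goes at most 41.7 mm and 7.16 degrees, less where a joint would pass 70% of its speed; a pose out of reach is approached as far as the arm can. A call is refused whole if a number of a shift passes 4.17 or a number of a turn 7.16, either way. A call with a gripper value outside its range is refused whole. The fingers move at their own pace and stop on an object; "newtons" is the grip in N (left out, the last holds). Time passes only in rows, so rows that do not move let the fingers close. It gives the time, the measured TCP pose, the force and the opening at its end, in the units of the state.
- get_obs(): the state, without advancing time (a new reading comes with each control period).
- grab_frame(name): name is "side" or "top" or "wrist"; returns a dict with "image" (420x560x3 uint8, red, green, blue), "z_map" (420x560 float32, m along the optical axis (not along the pixel's ray), 0 where there is no reading), "camera_matrix" (3x3 intrinsics, pixels), "dist_coeffs" ([k1, k2, p1, p2, k3] as OpenCV has them; the pictures are not rectified), "position" and "rotation" of the camera in the world; the wrist camera has in their place "mount" (4x4, takes a point from camera to tool coordinates, whose origin is the TCP and whose axes are the flange's). Camera axes: x right, y up, looking along -z (the intrinsics and any distortion apply to the point x, -y, -z); pixel columns grow to the right and rows downward; lengths in m; the calibration is good to about 2 mm. A picture is of the moment at which its call begins: read the wrist's pose just before it.
- finish_job(): hands the job in, once; it reports no verdict.
The state is a dict: "time": time; "q": joint angles; "qvel": joint speeds; "joint_efforts": joint torques, N m; "position": TCP position; "tcp_rot": TCP orientation; "force": force on the tool from outside, world axes, zero at the start; "ft_torque": the same for the moment, N m; "finger_gap": opening from 0.0 (shut) to 1.0 (fully open).
Only numpy, scipy, OpenCV 4.12 (cv2) and the standard library are available. Lean on these libraries where they do the work, as an engineer would, in place of code of your own. Each camera call takes 0.05 s, during which the arm holds its last target. There are 200 camera calls.

## Working session

There is one attempt and no reset: what is moved stays moved. The work goes in short steps, Python scripts to look and compute and a tool call to move; the robot and the scene stay as the last step left them, time stands still between calls to the robot, and variables do not carry over. Pictures are saved under pics/ and viewed, on a budget of 10 in all, crops included, one or two more only if the job needs it, and the job is handed in when it is done.

Besides the shell and the picture viewer there is one more tool, called after "Emit:" by a JSON object that holds its "op" and its "data". carry_out: Moves the arm, as the interface text tells. Its arguments: {"type":"object","properties":{"targets":{"type":"array","items":{"type":"number"}},"newtons":{"type":"number"}},"required":["targets"]}

```bash
mkdir -p pics
cat > h.py <<'E'
import numpy as np, cv2
from bench import get_obs, grab_frame, finish_job
from scipy.spatial.transform import Rotation as R
def frame(n):
    o=get_obs(); f=grab_frame(n)
    if n=="wrist":
        T=np.eye(4);T[:3,:3]=R.from_quat(o["tcp_rot"]).as_matrix();T[:3,3]=o["position"]
        T=T@np.array(f["mount"]); f["position"]=T[:3,3]; f["rotation"]=T[:3,:3]
    f["position"]=np.array(f["position"]); r=np.array(f["rotation"])
    f["rotation"]=r if r.shape==(3,3) else R.from_quat(r).as_matrix()
    return f
def rays(f,px):
    u=cv2.undistortPoints(np.array(px,float).reshape(-1,1,2),np.array(f["camera_matrix"]),np.array(f["dist_coeffs"])).reshape(-1,2)
    return np.c_[u[:,0],-u[:,1],-np.ones(len(u))]@f["rotation"].T
def onplane(f,px,z):
    d=rays(f,px); return f["position"]+d*((z-f["position"][2])/d[:,2])[:,None]
def atdepth(f,px):
    p=np.array(px).astype(int).reshape(-1,2); return f["position"]+rays(f,p)*f["z_map"][p[:,1],p[:,0]][:,None]
def save(f,n): cv2.imwrite("pics/"+n,f["image"][:,:,::-1])
E
python3 - <<'E'
from h import *
import pickle
F={n:frame(n) for n in("top","side","wrist")}
pickle.dump(F,open("F.pkl","wb"))
a=np.hstack([F["top"]["image"],F["side"]["image"]])
save(F["top"],"top.png");save(F["side"],"side.png")
for n in F: print(n,F[n]["position"].round(3),F[n]["rotation"].round(2).tolist(),np.array(F[n]["dist_coeffs"]).round(3))
print(get_obs())
E
```

```text
top [ 0.353 -0.163  1.423] [[-0.01, 0.99, -0.14], [-1.0, -0.0, 0.01], [0.01, 0.14, 0.99]] [-0.14  0.    0.    0.    0.  ]
side [0.315 0.673 0.855] [[-0.97, 0.15, -0.18], [-0.23, -0.65, 0.73], [-0.0, 0.75, 0.67]] [0.038 0.    0.    0.    0.   ]
wrist [0.08  0.552 0.373] [[0.29, -0.91, -0.31], [0.96, 0.27, 0.1], [-0.0, -0.32, 0.95]] [-0.015  0.     0.     0.     0.   ]
{'time': 0.15, 'q': array([ 1.19140749e+00,  3.51108509e-01,  1.65227275e+00,  1.17759519e-06,
        1.13908461e+00, -8.46005295e-02]), 'qvel': array([-1.74465892e-03, -1.23102962e-03, -3.67252780e-03, -2.84005446e-05,
        1.20665908e-03,  7.53692046e-04]), 'joint_efforts': array([ 8.53786714e-04, -5.06246746e+01, -2.91503763e+01, -5.58170802e-05,
        3.29036848e-03, -6.29469537e-05]), 'position': array([0.15968369, 0.5260633 , 0.2478859 ]), 'tcp_rot': array([ 1.46861273e-01,  9.89157003e-01, -4.24789496e-04, -1.00905220e-04]), 'force': array([-0.61227366, -0.16965882, -0.2840509 ]), 'ft_torque': array([ 0.04153678, -0.0683243 , -0.01175216]), 'finger_gap': 1.0026647983939874}
```

View pics/top.png

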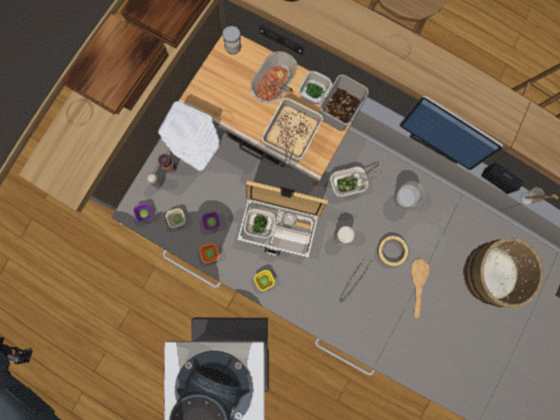

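View pics/side.png

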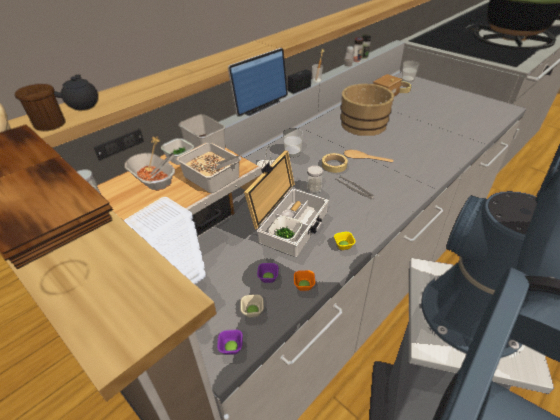

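Candidates in the top view are purple (143,213), cream (176,217), purple (210,222), orange (209,253) and yellow (264,280). Only the one at (176,217), seen at (252,306) in the side view, is cream with relish. I'll confirm it in an enlarged crop and measure.

Run:
```python
from h import *
import pickle
F=pickle.load(open("F.pkl","rb"));f=F["top"]
c=f["image"][165:305,120:330]; cv2.imwrite("pics/crop.png",cv2.resize(c[:,:,::-1],None,fx=3.8,fy=3.8,interpolation=cv2.INTER_CUBIC))
for n,(u,v) in {"top":(176,217),"side":(252,306)}.items():
    f=F[n]; im=f["image"]; P=atdepth(f,[(x,y) for y in range(420) for x in range(560)]).reshape(420,560,3)
    hsv=cv2.cvtColor(im,cv2.COLOR_RGB2HSV)
    w=np.zeros((420,560),np.uint8); w[v-20:v+20,u-20:u+20]=1
    m=((P[...,2]>.018)&(P[...,2]<.045)&(w>0)).astype(np.uint8)
    k,l,s,cc=cv2.connectedComponentsWithStats(m); i=1+np.argmax(s[1:,4]); m=(l==i)
    pts=P[m]; hi=pts[pts[:,2]>.022]
    r=cv2.minAreaRect(hi[:,:2].astype(np.float32)); print(n,"dish",np.round(r[0],4),np.round(r[1],4),r[2],hi[:,2].max(),len(hi))
    ys,xs=np.nonzero(m); q=onplane(f,np.c_[xs,ys],.03); r=cv2.minAreaRect(q[:,:2].astype(np.float32)); print("  plane",np.round(r[0],4),np.round(r[1],4),r[2])
f=F["top"];P=atdepth(f,[(x,y) for y in range(420) for x in range(560)]).reshape(420,560,3)
# counter height check, object tops
for n,(u,v) in dict(counter=(190,280),jar=(345,234),lid=(285,200),pepper=(153,180),spice=(166,160),greens=(259,222)).items(): print(n,P[v,u].round(3))
```

```text
top dish [0.549  0.1226] [0.0583 0.0593] 20.787458419799805 0.03648785315922787 113
  plane [0.5483 0.1223] [0.0574 0.0582] 19.50979995727539
side dish [0.5449 0.1231] [0.056 0.058] 17.407386779785156 0.034351328534084846 176
  plane [0.545  0.1243] [0.058  0.0574] 13.038487434387207
counter [ 0.345  0.2   -0.734]
jar [ 0.487 -0.413  0.084]
lid [ 0.588 -0.227  0.119]
pepper [0.66  0.186 0.083]
spice [0.717 0.14  0.109]
greens [ 0.532 -0.148  0.031]
```

View pics/crop.png

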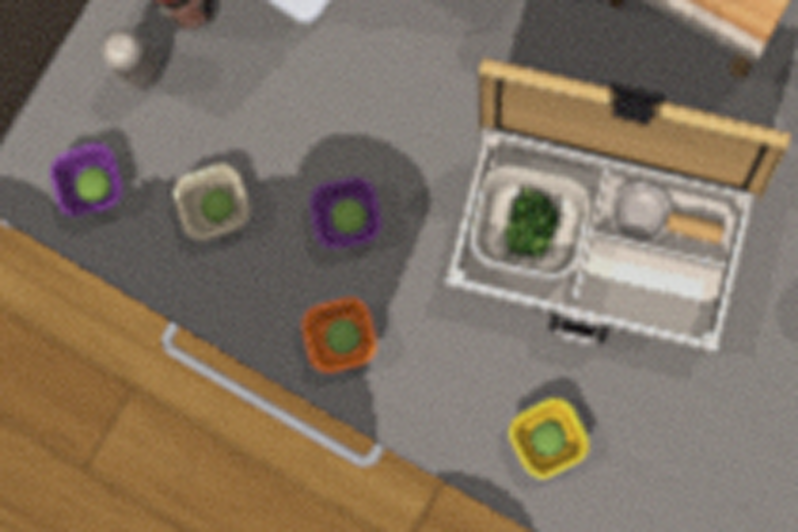

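The crop confirms the cream dish with relish at crop (212,202), which is about (0.547, 0.123) in the world. The box's seat is empty at crop (645,295). I'll move above the dish.

Emit:
{"op": "carry_out", "data": {"targets": [1,-3.05,-1.71,0,0,1,-3.05,-1.71,0,0,1,-3.05,-1.71,0,0,1,-3.05,-1.71,0,0,1,-3.05,-1.71,0,0,1,-3.05,-1.71,0,0,1,-3.05,-1.71,0,0,1,-3.05,-1.71,0,0]}}

```text
time: 0.82
position: [0.3543, 0.323, 0.2483]
tcp_rot: [0.147, 0.989, -0.0, -0.0]
force: [0.2, 0.7, -0.3]
finger_gap: 1.001
```

Emit:
{"op": "carry_out", "data": {"targets": [1,-3.05,-1.71,0,0,1,-3.05,-1.71,0,0,1,-3.05,-1.71,0,0,1,-3.05,-1.71,0,0,1,-3.05,-1.71,0,0,1,-3.05,-1.71,0,0,1,-3.05,-1.71,0,0,1,-3.05,-1.71,0,0]}}

```text
time: 1.48
position: [0.5481, 0.1211, 0.2481]
tcp_rot: [0.147, 0.989, -0.0, -0.0]
force: [0.4, 0.2, 0.3]
finger_gap: 1.002
```

Emit:
{"op": "carry_out", "data": {"targets": [1,0,0,0.6,6.75,1,0,0,0.6,6.75,1,0,0,0.6,6.75,1,0,0,0.6,6.75,1,0,0,0.6,6.75,1,0,0,0.6,6.75,1,0,0,0.6,6.75,1,0,0,0.6,6.75,1,0,0,0,0,1,0,0,0,0]}}

```text
time: 2.32
position: [0.5471, 0.1227, 0.2001]
tcp_rot: [0.578, 0.816, -0.0, -0.0]
force: [-0.6, -1.0, 0.1]
finger_gap: 1.0
```

```bash
cat >> h.py <<'E'
def cloud(f): return atdepth(f,[(x,y) for y in range(420) for x in range(560)]).reshape(420,560,3)
def tool(d):
    o=get_obs(); M=R.from_quat(o["tcp_rot"]).as_matrix()
    print("tcp",o["position"].round(4),"jaw deg",np.degrees(np.arctan2(M[1,1],M[0,1])).round(2),"F",o["force"].round(2),"gap",round(o["finger_gap"],3),"t",round(o["time"],2))
    return (M.T@np.array(d))*100
E
python3 - <<'E'
from h import *
f=frame("wrist"); save(f,"w1.png"); P=cloud(f); im=f["image"]
z=P[...,2]; d=np.hypot(P[...,0]-.547,P[...,1]-.123)
m=((d<.055)&(z>.02)&(z<.04)).astype(np.uint8)
k,l,s,_=cv2.connectedComponentsWithStats(m); i=1+np.argmax(s[1:,4]); m=l==i
ys,xs=np.nonzero(m)
for q in (P[m],onplane(f,np.c_[xs,ys],.03)):
    r=cv2.minAreaRect(q[:,:2].astype(np.float32)); print(np.round(r[0],4),np.round(r[1],4),r[2],np.percentile(q[:,2],[5,50,95]).round(4))
c=np.array(r[0])
g=(d>.04)&(d<.06)&(z<.015); print("counter z",np.median(z[g]))
o=get_obs()["position"]; print("tool shift cm",tool(np.r_[c-o[:2],.0]).round(2))
E
```

```text
[0.5457 0.1253] [0.0578 0.0572] 19.22350311279297 [0.0213 0.0291 0.0308]
[0.5457 0.1255] [0.0573 0.0566] 19.392215728759766 [0.03 0.03 0.03]
counter z -0.0001374561387604556
tcp [0.5472 0.1227 0.2004] jaw deg 19.35 F [-0.52  0.5   0.54] gap 0.997 t 2.37
tool shift cm [ 0.32 -0.05  0.  ]
```

View pics/w1.png

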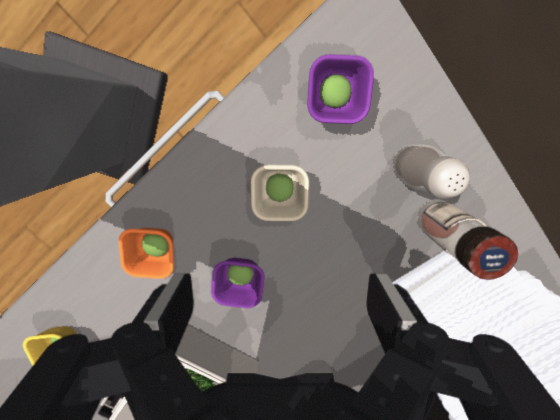

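The wrist view shows the cream dish at (280,193), clear of its neighbours and square to the jaws. I'll descend and grip it.

Emit:
{"op": "carry_out", "data": {"targets": [1,0.32,-0.05,0,0,1,0,0,4,0,1,0,0,4,0,1,0,0,4,0,1,0,0,3,0,1,0,0,1.5,0,1,0,0,1.1,0,1,0,0,0,0], "newtons": 25}}

```text
time: 3.03
position: [0.5449, 0.1256, 0.0228]
tcp_rot: [0.579, 0.815, -0.001, -0.001]
force: [-1.3, 0.5, 0.8]
finger_gap: 1.001
```

Emit:
{"op": "carry_out", "data": {"targets": [-1,0,0,0,0,-1,0,0,0,0,-1,0,0,0,0,-1,0,0,0,0,-1,0,0,0,0,-1,0,0,0,0,-1,0,0,0,0,-1,0,0,0,0]}}

```text
time: 3.7
position: [0.5466, 0.1257, 0.0261]
tcp_rot: [0.58, 0.815, 0.001, 0.001]
force: [-1.4, 0.2, 6.4]
finger_gap: 0.657
```

The gap reads 0.657 (about 56 mm), below the 61 mm rim, so the pads have hold of the wall. I'll re-grip about 6 mm higher.

Emit:
{"op": "carry_out", "data": {"targets": [1,0,0,0,0,1,0,0,0,0,1,0,0,0,0,1,0,0,-0.3,0,1,0,0,-0.3,0,1,0,0,0,0]}}

```text
time: 4.2
position: [0.5461, 0.1256, 0.031]
tcp_rot: [0.58, 0.815, 0.0, 0.0]
force: [-0.4, 0.3, 0.1]
finger_gap: 1.0
```

Emit:
{"op": "carry_out", "data": {"targets": [-1,0,0,0,0,-1,0,0,0,0,-1,0,0,0,0,-1,0,0,0,0,-1,0,0,0,0,-1,0,0,0,0,-1,0,0,0,0,-1,0,0,0,0]}}

```text
time: 4.87
position: [0.5457, 0.1256, 0.0306]
tcp_rot: [0.58, 0.815, -0.0, 0.0]
force: [-1.2, -0.2, 5.0]
finger_gap: 0.657
```

The gap is the same 0.657 at both heights, so this is the vertical rim and the grip is right. I'll lift, then carry the dish to a spot short of the box for a look.

Emit:
{"op": "carry_out", "data": {"targets": [-1,0,0,-1,0,-1,0,0,-3,0,-1,0,0,-3,0,-1,0,0,-3,0,-1,0,0,-3,0,-1,0,0,-3,0,-1,0,0,-3,0,-1,0,0,0,0]}}

```text
time: 5.53
position: [0.5477, 0.1259, 0.2266]
tcp_rot: [0.58, 0.815, 0.003, 0.003]
force: [0.3, -0.2, -0.8]
finger_gap: 0.654
```

Emit:
{"op": "carry_out", "data": {"targets": [-1,-2.31,-2.36,0,0,-1,-2.31,-2.36,0,0,-1,-2.31,-2.36,0,0,-1,-2.31,-2.36,0,0,-1,-2.31,-2.36,0,0,-1,-2.31,-2.36,0,0,-1,-2.31,-2.36,0,0,-1,-2.31,-2.36,0,0,-1,-2.31,-2.36,0,0,-1,-2.31,-2.36,0,0]}}

```text
time: 6.37
position: [0.3971, -0.171, 0.2202]
tcp_rot: [0.58, 0.815, -0.0, -0.0]
force: [0.2, -1.2, -1.2]
finger_gap: 0.653
```

Emit:
{"op": "carry_out", "data": {"targets": [-1,0,0,0,-7.1,-1,0,0,0,-7.1,-1,0,0,0,-7.1,-1,0,0,0,-7.1,-1,0,0,0,-7.1,-1,0,0,0,-7.1,-1,0,0,0,-7.1,-1,0,0,0,-7.1,-1,0,0,0,0,-1,0,0,0,0]}}

```text
time: 7.2
position: [0.3981, -0.1699, 0.2202]
tcp_rot: [0.125, 0.992, 0.0, -0.0]
force: [-0.6, 0.0, -1.0]
finger_gap: 0.651
```

Run:
```python
from h import *
import pickle
f=frame("wrist"); save(f,"w2.png"); pickle.dump(f,open("w2.pkl","wb")); print(tool([0,0,0]))
```

```text
tcp [ 0.3982 -0.1699  0.2202] jaw deg 75.65 F [-0.12  0.56 -0.98] gap 0.656 t 7.25
[0. 0. 0.]
```

View pics/w2.png

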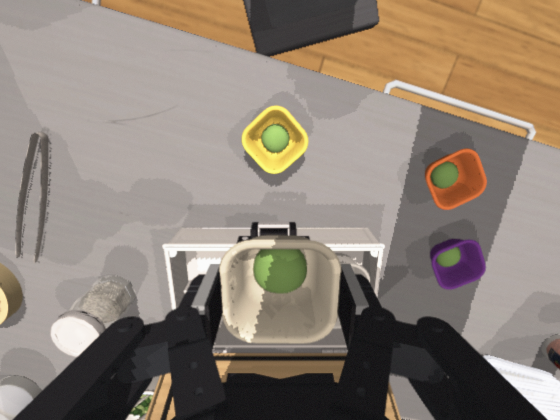

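The wrist view shows the dish held level at (280,290). The box's front rim runs from (165,245) to (383,245), the catch is at (272,232), and the yellow dish at (275,140) is well clear. Next I'll fit the box pose from its rim.

Run:
```python
from h import *
import pickle
for n,f in (("w",pickle.load(open("w2.pkl","rb"))),("top",pickle.load(open("F.pkl","rb"))["top"]),("side",pickle.load(open("F.pkl","rb"))["side"])):
    P=cloud(f); z=P[...,2]
    m=(z>.053)&(z<.064)&(P[...,0]>.38)&(P[...,0]<.65)&(P[...,1]>-.36)&(P[...,1]<-.04)
    q=P[m][:,:2]
    yaw=np.radians(-14); 
    for it in range(6):   # refine yaw with the front edge line
        M=np.array([[np.cos(yaw),-np.sin(yaw)],[np.sin(yaw),np.cos(yaw)]]); b=q@M
        ed=[np.percentile(b[:,1],1),np.percentile(b[:,1],99)]
        fr=[]
        for y in np.arange(ed[0]+.01,ed[1]-.01,.006):
            s=b[abs(b[:,1]-y)<.003]
            if len(s) : fr.append((y,s[:,0].min()))
        fr=np.array(fr); xm=np.median(fr[:,1]); g=fr[abs(fr[:,1]-xm)<.006]
        k=np.polyfit(g[:,0],g[:,1],1); yaw-=np.arctan(k[0])
    xf=np.median(g[:,1]); c=M@np.array([xf+.065,np.mean(ed)])
    print(n,len(q),"yaw",np.degrees(yaw).round(2),"width",np.diff(ed).round(4),"centre",c.round(4),"z",np.median(P[m][:,2]).round(4),"depth",np.percentile(b[:,0],99)-xf, "hist x",np.histogram(b[:,0]-xf,np.arange(-.01,.16,.01))[0])
    sx,sy=-.0265,-.049
    print("   seat approx",(M@(np.array([xf+.065+sx,np.mean(ed)+sy]))).round(4))
```

```text
w 2435 yaw -14.27 width [0.2274] centre [ 0.5088 -0.2036] z 0.0568 depth 0.13346377811382126 hist x [ 30 914 125  93  93  90  76  45  31   0   0   1   0 551 362   0]
   seat approx [ 0.4711 -0.2446]
top 451 yaw -14.57 width [0.2289] centre [ 0.5118 -0.2056] z 0.0567 depth 0.13211359955918361 hist x [ 28 122  14  19  12  15  10  12  16  11  13  22  13  96  41   0]
   seat approx [ 0.4738 -0.2464]
side 489 yaw -14.43 width [0.2288] centre [ 0.5099 -0.2045] z 0.0572 depth 0.13397438791236715 hist x [ 33 119  15  19  20  18  19  16  14  16  16  23  13 103  39   0]
   seat approx [ 0.472  -0.2454]
```

Run:
```python
from h import *
import pickle
f=pickle.load(open("w2.pkl","rb")); P=cloud(f); z=P[...,2]; im=f["image"].astype(int)
t=np.array([.3982,-.1699]); a=np.radians(75.65); X=np.array([-np.sin(a),np.cos(a)]);Y=np.array([np.cos(a),np.sin(a)])
d=P[...,:2]-t; u=d@X; v=d@Y
m=(z>.19)&(z<.25)&(abs(u)<.05)&(abs(v)<.036)&(im.min(2)>110)
zz=z[m]; top=np.percentile(zz,95); print("rim z",np.percentile(zz,[5,50,95]).round(4))
mm=m&(z>top-.006); print("rim u",np.percentile(u[mm],[1,99]).round(4),"v",np.percentile(v[mm],[1,99]).round(4),len(u[mm]))
for lo,hi in((-.03,-.015),(-.015,0),(0,.015),(.015,.03)):
    s=mm&(v>lo)&(v<hi); print(lo, np.percentile(u[s],[1,99]).round(4), "z front/back",np.median(z[s&(u>.02)]).round(4),np.median(z[s&(u<-.02)]).round(4))
ft=pickle.load(open("F.pkl","rb"))
for n,g in (("w",f),("top",ft["top"]),("side",ft["side"])):
    P=cloud(g); yaw=np.radians(-14.35); M=np.array([[np.cos(yaw),-np.sin(yaw)],[np.sin(yaw),np.cos(yaw)]]); b=(P[...,:2]-[.510,-.2045])@M; z=P[...,2]
    for y0,y1 in ((-.105,-.085),(-.085,-.03)):
        print(n,y0,[(int(x*1000),int(1000*np.median(z[s]))) for x in np.arange(-.072,.02,.004) for s in [(abs(b[...,0]-x)<.002)&(b[...,1]>y0)&(b[...,1]<y1)&(z<.08)&(z>-.01)] if s.sum()>3])
```

```text
rim z [0.1925 0.2175 0.2267]
rim u [0.0077 0.0249] v [-0.0335  0.0326] 459
-0.03 [0.0077 0.0224] z front/back 0.221 nan
-0.015 [0.0259 0.0259] z front/back 0.221 nan
0 [0.0248 0.0267] z front/back 0.2209 nan
0.015 [-0.0248  0.0249] z front/back 0.2209 0.221
w -0.105 [(-72, 0), (-67, 0), (-63, 31), (-59, 57), (-55, 55), (-35, 5), (-31, 5), (-27, 5), (-23, 5), (-19, 5), (-15, 5), (-11, 5), (-7, 5), (-3, 5), (0, 5), (4, 7)]
w -0.085 [(-72, 0), (-67, 0), (-63, 28), (-59, 57), (-35, 6), (-31, 5), (-27, 5), (-23, 5), (-19, 5), (-15, 5), (-11, 5)]
top -0.105 [(-72, 0), (-67, 0), (-63, 1), (-59, 54), (-51, 4), (-47, 2), (-43, 3), (-39, 3), (-35, 5), (-31, 6), (-27, 5), (-23, 4), (-19, 3), (-15, 3), (-11, 4), (-7, 4), (-3, 6), (0, 3), (4, 6), (8, 24), (16, 6)]
top -0.085 [(-72, 0), (-67, 0), (-63, 12), (-59, 57), (-51, 4), (-47, 5), (-43, 5), (-39, 5), (-35, 6), (-31, 5), (-27, 6), (-23, 5), (-19, 5), (-15, 4), (-11, 6), (-7, 7), (-3, 5), (0, 4), (4, 5), (8, 28), (12, 29), (16, 6)]
side -0.105 [(-72, 0), (-67, 0), (-63, 35), (-35, 7), (-31, 6), (-23, 6), (-19, 8), (-15, 5), (-11, 6), (-7, 5), (-3, 7), (0, 8), (4, 18), (8, 28)]
side -0.085 [(-72, 0), (-67, 1), (-63, 40), (-59, 58), (-35, 6), (-31, 7), (-27, 6), (-23, 7), (-19, 7), (-15, 5), (-11, 7), (-7, 6), (-3, 6), (0, 6), (4, 16), (8, 30)]
  return _methods._mean(a, axis=axis, dtype=dtype,
  ret = ret.dtype.type(ret / rcount)
```

```bash
python3 - 2>/dev/null <<'E'
from h import *
import pickle
f=pickle.load(open("w2.pkl","rb")); im=f["image"]
t=np.array([.3982,-.1699]); a=np.radians(75.65); X=np.array([-np.sin(a),np.cos(a)])
# dish rim: image edges along column strips, cast on the rim plane z=.221
hsv=cv2.cvtColor(im,cv2.COLOR_RGB2HSV); z=cloud(f)[...,2]
for c in (260,280,300):
    ok=(z[:,c-3:c+4]>.185).mean(1)>.5; r=np.nonzero(ok)[0]; r=r[(r>220)&(r<360)]
    e=onplane(f,[(c,r.min()-.5),(c,r.max()+.5)],.221)[:,:2]-t
    print(c,r.min(),r.max(),(e@X).round(4))
ft=pickle.load(open("F.pkl","rb")); yaw=np.radians(-14.35); M=np.array([[np.cos(yaw),-np.sin(yaw)],[np.sin(yaw),np.cos(yaw)]])
for n,g in (("w",f),("top",ft["top"]),("side",ft["side"])):
    P=cloud(g); b=(P[...,:2]-[.510,-.2045])@M; z=P[...,2]
    for nm,zz,x0,x1,y0,y1 in (("front",(.052,.064),-.075,-.045,-.1,.1),("rib",(.026,.038),-.005,.02,-.1,-.03),("left",(.052,.064),-.04,.04,.09,.13),("right",(.052,.064),-.04,.04,-.13,-.09),("divider",(.036,.048),-.05,-.0,-.005,.03)):
        s=(z>zz[0])&(z<zz[1])&(b[...,0]>x0)&(b[...,0]<x1)&(b[...,1]>y0)&(b[...,1]<y1)
        if s.sum()>5: print(n,nm,s.sum(),(np.percentile(b[s],[5,50,95],axis=0)[:,int(nm not in("front","rib"))]*1000).round(1))
E
```

```text
260 236 342 [ 0.0305 -0.0279]
280 236 342 [ 0.0305 -0.0279]
300 237 342 [ 0.03   -0.0279]
w front 687 [-66.2 -64.1 -60.9]
w left 177 [ 98.7 110.4 114.3]
w right 227 [-113.4 -109.7 -108.1]
top front 134 [-65.9 -61.2 -58.3]
top rib 30 [ 6.9  8.7 10.7]
top left 61 [100.6 110.1 113.3]
top right 41 [-115.  -112.  -110.1]
top divider 27 [ 6.5  9.3 21.7]
side front 128 [-69.8 -63.9 -60.4]
side rib 29 [3.9 6.3 8.6]
side left 76 [ 98.7 110.9 113.6]
side right 53 [-114.1 -111.5 -109. ]
side divider 38 [ 5.4 14.8 21.7]
```

The rim readings from the three views agree to about 2 mm, and the dish sits about 1 mm off the TCP. The target TCP is (0.4704, -0.2470). I'll go above the seat and lower in steps.

Emit:
{"op": "carry_out", "data": {"targets": [-1,-2.22,-1.42,0,0,-1,-2.22,-1.42,0,0,-1,-2.22,-1.42,0,0,-1,-2.24,-1.42,0,0,-1,0,0,3,0,-1,0,0,3,0,-1,0,0,3,0,-1,0,0,2.5,0,-1,0,0,0,0,-1,0,0,0,0]}}

```text
time: 8.08
position: [0.4705, -0.2465, 0.1049]
tcp_rot: [0.124, 0.992, 0.0, -0.001]
force: [-0.7, -0.2, -0.5]
finger_gap: 0.651
```

Run:
```python
from h import *
p=get_obs()["position"]; print(tool(np.array([.4704,-.2470,p[2]])-p).round(2))
f=frame("wrist"); save(f,"w3.png")
```

```text
tcp [ 0.4705 -0.2465  0.1049] jaw deg 75.77 F [-0.74 -0.17 -0.49] gap 0.651 t 8.08
[-0.01 -0.05 -0.  ]
```

View pics/w3.png

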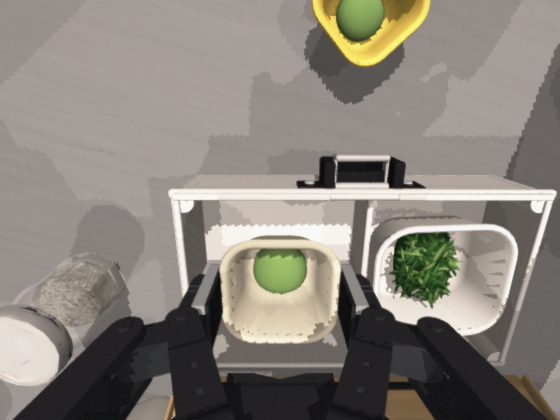

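The dish is square over the seat between the front wall (row 195) and the rib (row 362). I'll lower it.

Emit:
{"op": "carry_out", "data": {"targets": [-1,0,0,1.5,0,-1,0,0,1.5,0,-1,0,0,1,0,-1,0,0,1,0,-1,0,0,0.5,0,-1,0,0,0,0]}}

```text
time: 8.63
position: [0.4707, -0.2467, 0.05]
tcp_rot: [0.123, 0.992, 0.0, -0.0]
force: [-0.9, -0.4, -0.9]
finger_gap: 0.655
```

Emit:
{"op": "carry_out", "data": {"targets": [-1,0,0,0.3,0,-1,0,0,0.3,0,-1,0,0,0.2,0,-1,0,0,0.2,0,-1,0,0,0.2,0,-1,0,0,0,0]}}

```text
time: 9.13
position: [0.4707, -0.2467, 0.038]
tcp_rot: [0.123, 0.992, 0.0, -0.0]
force: [0.4, -0.1, -1.5]
finger_gap: 0.653
```

No contact yet. I'll creep the last 1–2 mm, release with a partial opening, then rise.

Emit:
{"op": "carry_out", "data": {"targets": [-1,0,0,0.1,0,-1,0,0,0.1,0,-1,0,0,0,0]}}

```text
time: 9.38
position: [0.4709, -0.2468, 0.0366]
tcp_rot: [0.123, 0.992, -0.0, 0.0]
force: [-1.4, 0.0, 2.7]
finger_gap: 0.655
```

Emit:
{"op": "carry_out", "data": {"targets": [0.45,0,0,0,0,0.5,0,0,0,0,0.56,0,0,0,0,0.56,0,0,0,0,0.56,0,0,0,0]}}

```text
time: 9.8
position: [0.4708, -0.2468, 0.0363]
tcp_rot: [0.123, 0.992, -0.0, -0.0]
force: [-0.6, -0.5, 0.6]
finger_gap: 0.78
```

Emit:
{"op": "carry_out", "data": {"targets": [0.56,0,0,-0.5,0,0.56,0,0,-1,0,0.56,0,0,-2,0,0.56,0,0,-3,0,0.56,0,0,-3,0,0.56,0,0,-3,0,0.56,0,0,0,0,0.56,0,0,0,0]}}

```text
time: 10.47
position: [0.4715, -0.2471, 0.1635]
tcp_rot: [0.123, 0.992, -0.001, 0.002]
force: [-0.7, -0.4, -0.9]
finger_gap: 0.779
```

Run:
```python
from h import *
import pickle
print(tool([0,0,0]))
f=frame("wrist"); save(f,"w4.png"); g=frame("side"); t=frame("top"); save(g,"s4.png"); pickle.dump((f,g,t),open("F4.pkl","wb"))
M=np.array([[.9688,.2478],[-.2478,.9688]])
for n,h in(("w",f),("side",g),("top",t)):
    P=cloud(h); b=(P[...,:2]-[.510,-.2045])@M; z=P[...,2]
    s=(z>.031)&(z<.042)&(abs(b[...,0]+.028)<.036)&(abs(b[...,1]+.051)<.045)
    p=b[s]; zz=z[s]; print(n,len(p),"x",(np.percentile(p[:,0],[1,99])*1e3).round(1),"y",(np.percentile(p[:,1],[1,99])*1e3).round(1),"z",np.median(zz).round(4),"tilt mm",[(np.median(zz[q])*1e3).round(1) for q in(p[:,0]>-.01,p[:,0]<-.045,p[:,1]>-.03,p[:,1]<-.07)])
    # lid: points above box
    s=(z>.07)&(b[...,0]>.05)&(b[...,0]<.14)&(abs(b[...,1])<.11)&(z<.21)
    if s.sum()>50:
        k=np.polyfit(z[s],b[s][:,0],1); print("  lid angle",(np.pi/2+np.arctan(k[0])).round(3),"top z",np.percentile(z[s],99).round(3),"x",np.percentile(b[s][:,0],[1,50,99]).round(3))
```

```text
tcp [ 0.4715 -0.2471  0.1635] jaw deg 75.91 F [-0.68 -0.44 -0.87] gap 0.779 t 10.47
[0. 0. 0.]
w 1706 x [-64.    7.8] y [-92.4 -11.2] z 0.0351 tilt mm [np.float64(33.5), np.float64(35.6), np.float64(35.0), np.float64(35.3)]
  lid angle 1.779 top z 0.143 x [0.065 0.073 0.082]
side 105 x [-63.9   7.9] y [-89.6 -13.9] z 0.0347 tilt mm [np.float64(33.8), np.float64(36.2), np.float64(35.6), np.float64(34.7)]
  lid angle 1.746 top z 0.206 x [0.066 0.081 0.096]Traceback (most recent call last):
  File "<stdin>", line 9, in <module>
    return _quantile_unchecked(
        a, q, axis, out, overwrite_input, method, keepdims, weights)
    return _ureduce(a,
                    func=_quantile_ureduce_func,
    ...<5 lines>...
                    overwrite_input=overwrite_input,
                    method=method)
    r = func(a, **kwargs)
    result = _quantile(arr,
                       quantiles=q,
    ...<2 lines>...
                       out=out,
                       weights=wgt)
    slices_having_nans = np.isnan(arr[-1, ...])
                                  ~~~^^^^^^^^^
IndexError: index -1 is out of bounds for axis 0 with size 0
```

View pics/w4.png

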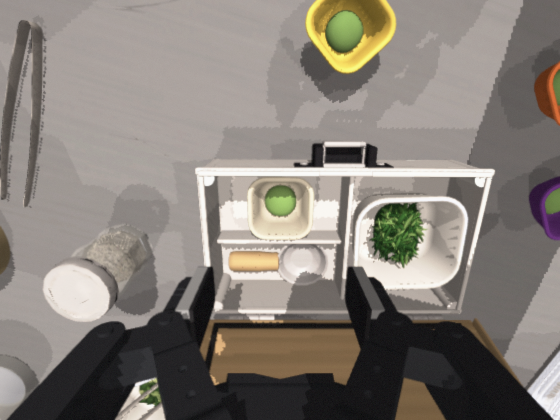

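The dish stands in its seat at (280,208), rim at z 0.035 with about 1 mm spread, clear of the front wall and the rib at row 238. The lid is at about 1.76 rad. Before going behind it, I'll check the space there and refine the box frame and lid plane.

```bash
cat >> h.py <<'E'
Mb=np.array([[.9688,.2478],[-.2478,.9688]]); B0=np.array([.510,-.2045])
def go(bx,by,z):
    p=get_obs()["position"]; w=Mb@np.array([bx,by])/1000+B0
    print("now box",(np.r_[(p[:2]-B0)@Mb,p[2]]*1000).round(1)); print("shift cm",tool(np.r_[w,z/1000]-p).round(2))
E
python3 - <<'E'
from h import *
import pickle
F0=pickle.load(open("F.pkl","rb")); f,g,t=pickle.load(open("F4.pkl","rb"))
for n,h in(("top",F0["top"]),("side",F0["side"])):
    P=cloud(h); b=(P[...,:2]-B0)@Mb; z=P[...,2]
    print(n,"max z by box x (|y|<70)",[(int(x*1000),int(1000*np.percentile(z[s],99))) for x in np.arange(.1,.26,.015) for s in [(abs(b[...,0]-x)<.0075)&(abs(b[...,1])<.07)&(z<.6)] if s.sum()>3])
    s=(z>.08)&(b[...,0]>.05)&(b[...,0]<.13)&(abs(b[...,1])<.12)&(z<.215)
    print("  lid y range",np.percentile(b[s][:,1],[1,99]).round(3),"top z",z[s].max().round(3))
    for z0 in(.09,.12,.15,.18,.2): 
        q=s&(abs(z-z0)<.008); 
        if q.sum()>5: print("   lid at z",z0,np.percentile(b[q][:,0],[5,50,95]).round(4))
go(130,0,275)
E
```

```text
top max z by box x (|y|<70) [(100, 209), (145, 5), (160, 7), (175, 227), (190, 198), (205, 199), (220, 196), (235, 194), (250, 193)]
  lid y range [-0.118  0.117] top z 0.211
   lid at z 0.09 [0.0712 0.0736 0.0762]
   lid at z 0.12 [0.077  0.0793 0.0818]
   lid at z 0.15 [0.0826 0.0851 0.0876]
   lid at z 0.18 [0.0854 0.0891 0.0903]
   lid at z 0.2 [0.0803 0.0916 0.0978]
side max z by box x (|y|<70) [(100, 209), (115, 4), (130, 4), (145, 3), (160, 94), (175, 227), (190, 219), (205, 208), (220, 202), (235, 196), (250, 194)]
  lid y range [-0.119  0.119] top z 0.21
   lid at z 0.09 [0.068  0.0713 0.0742]
   lid at z 0.12 [0.0727 0.0773 0.0799]
   lid at z 0.15 [0.0798 0.083  0.0861]
   lid at z 0.18 [0.0843 0.0879 0.0904]
   lid at z 0.2 [0.0792 0.0895 0.0958]
now box [-28.  -50.5 160.6]
tcp [ 0.4703 -0.2464  0.1606] jaw deg 75.91 F [-0.26 -0.29 -0.55] gap 0.782 t 10.62
shift cm [-15.81   4.98 -11.46]
```

Behind the lid there is about 65 mm of free space before the wooden platform (z up to 0.227, from box x = 165). I'll rise with the fingers shut and cross over.

Emit:
{"op": "carry_out", "data": {"targets": [-1,0,0,-3.82,0,-1,0,0,-3.82,0,-1,0,0,-3.82,0,-1,0,0,0,0,-1,-3.0,1.0,0,0,-1,-3.0,1.0,0,0,-1,-3.0,1.0,0,0,-1,-3.0,1.0,0,0,-1,-3.0,0.98,0,0,-1,0,0,0,0]}}

```text
time: 11.45
position: [0.6318, -0.2339, 0.273]
tcp_rot: [0.122, 0.993, 0.001, -0.001]
force: [0.7, 0.5, -0.3]
finger_gap: -0.005
```

Run:
```python
from h import *
go(122,0,205)
f=frame("side"); c=f["image"][120:280,200:400]; cv2.imwrite("pics/s5.png",cv2.resize(c[:,:,::-1],None,fx=3.5,fy=3.5,interpolation=cv2.INTER_CUBIC))
```

```text
now box [125.3   1.7 273. ]
tcp [ 0.6318 -0.2339  0.273 ] jaw deg 76.01 F [ 0.66  0.51 -0.31] gap -0.005 t 11.45
shift cm [ 0.32 -0.18  6.8 ]
```

View pics/s5.png

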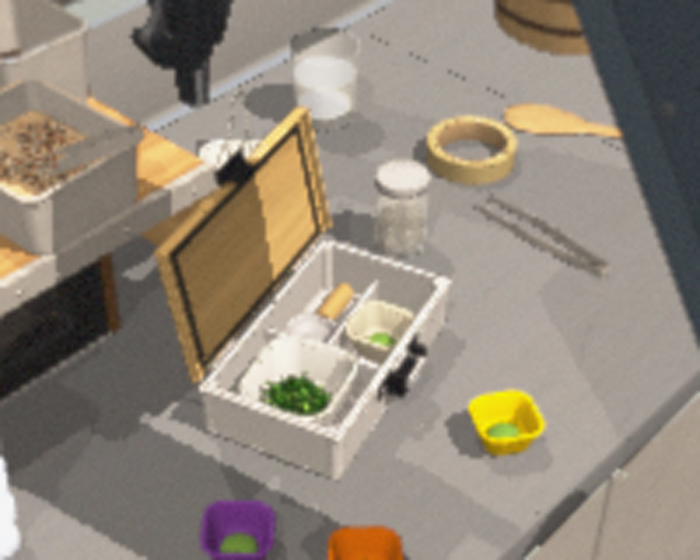

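The shut fingers at (195,90) are above and behind the lid, and the dish sits in its seat at (380,330). I'll go down behind the tip.

Emit:
{"op": "carry_out", "data": {"targets": [-1,0.3,-0.18,0,0,-1,0,0,2,0,-1,0,0,2,0,-1,0,0,1.5,0,-1,0,0,1.3,0,-1,0,0,0,0,-1,0,0,0,0]}}

```text
time: 12.08
position: [0.6244, -0.2362, 0.2078]
tcp_rot: [0.123, 0.992, 0.0, -0.0]
force: [-0.6, 0.2, 0.8]
finger_gap: 0.002
```

Emit:
{"op": "carry_out", "data": {"targets": [-1,0.4,0,0,0,-1,0.4,0,0,0,-1,0.4,0,0,0,-1,0.4,0,0,0,-1,0.4,0,0,0,-1,0.4,0,0,0,-1,0.4,0,0,0,-1,0.4,0,0,0,-1,0.4,0,0,0,-1,0.4,0,0,0]}}

```text
time: 12.92
position: [0.5859, -0.2261, 0.2079]
tcp_rot: [0.123, 0.992, 0.0, 0.0]
force: [0.6, 0.6, 1.1]
finger_gap: -0.003
```

```bash
python3 -c "
from h import *
go(66,0,204)"
```

```text
now box [ 78.9  -2.1 207.9]
tcp [ 0.5859 -0.2261  0.2079] jaw deg 75.91 F [0.6  0.57 1.14] gap -0.003 t 12.92
shift cm [1.29 0.22 0.39]
```

Emit:
{"op": "carry_out", "data": {"targets": [-1,0.57,0.05,0.1,0,-1,0.57,0.05,0.1,0,-1,0.57,0.05,0.1,0,-1,0.57,0.05,0.1,0,-1,0.57,0,0.1,0,-1,0.61,0,0.19,0,-1,0.61,0,0.19,0,-1,0.61,0,0.19,0,-1,0.61,0,0.19,0,-1,0,0,0,0]}}

```text
time: 13.75
position: [0.5343, -0.2111, 0.1948]
tcp_rot: [0.123, 0.992, 0.0, -0.001]
force: [-0.5, -0.5, 0.7]
finger_gap: -0.002
```

Run:
```python
from h import *
import pickle
go(9,0,186.6)
f=frame("side"); save(f,"s6.png"); P=cloud(f); b=(P[...,:2]-B0)@Mb; z=P[...,2]; im=f["image"].astype(int)
s=(z>.075)&(z<.24)&(abs(b[...,1])<.115)&(abs(b[...,1])>.05)&(b[...,0]>-.1)&(b[...,0]<.12)&(im[...,0]-im[...,2]>25)
print(s.sum())
print([(int(1000*x),int(1000*np.median(b[q][:,0]))) for x in np.arange(.08,.21,.02) for q in [s&(abs(z-x)<.01)] if q.sum()>3])
```

```text
now box [ 25.1  -0.3 194.8]
tcp [ 0.5343 -0.2111  0.1948] jaw deg 75.9 F [-0.51 -0.47  0.71] gap -0.002 t 13.75
shift cm [1.61 0.04 0.82]
154
[(80, 55), (100, 47), (120, 36), (180, 6)]
```

The lid follows, now at about 1.13 rad. I'll continue along the arc.

Emit:
{"op": "carry_out", "data": {"targets": [-1,0.53,0,0.27,0,-1,0.54,0,0.27,0,-1,0.54,0,0.28,0,-1,0.51,0,0.39,0,-1,0.51,0,0.39,0,-1,0.51,0,0.39,0,-1,0.51,0,0.39,0,-1,0.42,0,0.48,0,-1,0.42,0,0.48,0,-1,0.42,0,0.48,0]}}

```text
time: 14.63
position: [0.4874, -0.1994, 0.1566]
tcp_rot: [0.123, 0.992, 0.0, -0.0]
force: [1.4, 0.2, 0.1]
finger_gap: 0.001
```

Emit:
{"op": "carry_out", "data": {"targets": [-1,0.42,0,0.48,0,-1,0.32,0,0.55,0,-1,0.32,0,0.55,0,-1,0.32,0,0.55,0,-1,0.32,0,0.55,0,-1,0,0,0,0]}}

```text
time: 15.13
position: [0.4704, -0.195, 0.1291]
tcp_rot: [0.123, 0.992, 0.0, -0.001]
force: [-0.2, -0.5, 0.0]
finger_gap: -0.0
```

Run:
```python
from h import *
go(-77,0,110)
f=frame("side"); P=cloud(f); b=(P[...,:2]-B0)@Mb; z=P[...,2]; im=f["image"].astype(int)
s=(z>.05)&(z<.24)&(abs(b[...,1])<.115)&(abs(b[...,1])>.03)&(b[...,0]>-.1)&(b[...,0]<.12)&(im[...,0]-im[...,2]>25)
print(s.sum(),[(int(1000*x),int(1000*np.median(z[q]))) for x in np.arange(-.09,.09,.02) for q in [s&(abs(b[...,0]-x)<.01)] if q.sum()>3])
```

```text
now box [-40.7  -0.6 129.1]
tcp [ 0.4704 -0.195   0.1291] jaw deg 75.9 F [-0.19 -0.54  0.02] gap -0.0 t 15.13
shift cm [3.62 0.07 1.92]
1093 [(-69, 105), (-49, 112), (-29, 106), (-9, 97), (10, 89), (30, 81), (50, 72), (70, 66)]
```

The lid is at about 0.40 rad and in contact. I'll go lower, then slide forward to the tab.

Emit:
{"op": "carry_out", "data": {"targets": [-1,0.17,0,0.45,0,-1,0.17,0,0.45,0,-1,0.17,0,0.45,0,-1,0.17,0,0.45,0,-1,0.4,0.02,0,0,-1,0.4,0.02,0,0,-1,0.4,0.02,0,0,-1,0.4,0.02,0,0,-1,0.4,0,0,0,-1,0,0,0,0]}}

```text
time: 16.02
position: [0.4447, -0.1878, 0.1124]
tcp_rot: [0.123, 0.992, 0.0, -0.0]
force: [-0.4, 0.5, 0.7]
finger_gap: 0.003
```

Emit:
{"op": "carry_out", "data": {"targets": [-1,0.3,0,0.1,0,-1,0.3,0,0.2,0,-1,0.3,0,0.2,0,-1,0,0,0.3,0,-1,0,0,0,0]}}

```text
time: 16.43
position: [0.4363, -0.1856, 0.1036]
tcp_rot: [0.123, 0.992, 0.0, -0.001]
force: [-0.7, -0.4, -0.3]
finger_gap: 0.003
```

```bash
cat >> h.py <<'E'
def lid():
    f=frame("side"); P=cloud(f); b=(P[...,:2]-B0)@Mb; z=P[...,2]; im=f["image"].astype(int)
    s=(z>.05)&(z<.24)&(abs(b[...,1])<.115)&(abs(b[...,1])>.03)&(b[...,0]>-.1)&(b[...,0]<.12)&(im[...,0]-im[...,2]>25)
    k=np.polyfit(b[s][:,0],z[s],1); print("lid angle",(-np.arctan(k[0])).round(3),"n",s.sum(),"front x",np.percentile(b[s][:,0],1).round(4)); return f
E
python3 - <<'E'
from h import *
go(-77,0,97)
f=lid(); c=f["image"][150:270,230:360]; cv2.imwrite("pics/s7.png",cv2.resize(c[:,:,::-1],None,fx=5,fy=5,interpolation=cv2.INTER_CUBIC))
E
```

```text
now box [-76.1   0.  103.6]
tcp [ 0.4363 -0.1856  0.1036] jaw deg 75.91 F [-0.73 -0.44 -0.29] gap 0.003 t 16.43
shift cm [ 0.09 -0.    0.66]
lid angle 0.159 n 1293 front x -0.0684
```

View pics/s7.png

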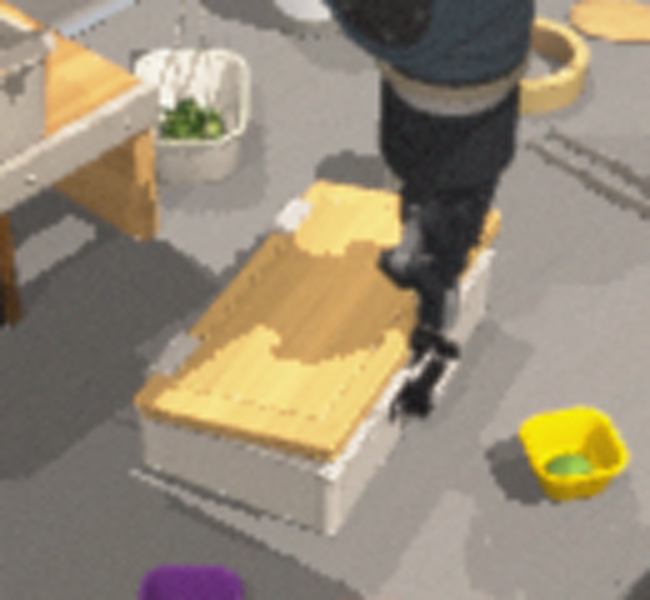

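The lid is at 0.16 rad with the fingertips on the tab at crop (430,340). I'll press down gradually and watch the force.

Emit:
{"op": "carry_out", "data": {"targets": [-1,0.05,0,0.3,0,-1,0,0,0.3,0,-1,0,0,0.2,0,-1,0,0,0.2,0,-1,0,0,0,0]}}

```text
time: 16.9
position: [0.4362, -0.1856, 0.0938]
tcp_rot: [0.123, 0.992, 0.0, -0.0]
force: [-0.7, -0.3, 0.5]
finger_gap: -0.0
```

Emit:
{"op": "carry_out", "data": {"targets": [-1,0,0,0.1,0,-1,0,0,0.1,0,-1,0,0,0,0]}}

```text
time: 17.15
position: [0.4364, -0.1857, 0.0922]
tcp_rot: [0.123, 0.992, -0.0, 0.0]
force: [-0.4, 0.3, 1.3]
finger_gap: 0.001
```

Emit:
{"op": "carry_out", "data": {"targets": [-1,0,0,0.1,0,-1,0,0,0,0]}}

```text
time: 17.32
position: [0.4364, -0.1857, 0.0912]
tcp_rot: [0.123, 0.992, -0.0, 0.0]
force: [-1.0, -0.1, 0.1]
finger_gap: 0.002
```

Emit:
{"op": "carry_out", "data": {"targets": [-1,0,0,0.1,0,-1,0,0,0,0]}}

```text
time: 17.48
position: [0.4364, -0.1857, 0.0902]
tcp_rot: [0.123, 0.992, -0.0, 0.0]
force: [-0.6, 0.7, 0.8]
finger_gap: 0.0
```

Emit:
{"op": "carry_out", "data": {"targets": [-1,0,0,0.1,0,-1,0,0,0,0]}}

```text
time: 17.65
position: [0.4364, -0.1858, 0.0894]
tcp_rot: [0.123, 0.992, -0.0, 0.0]
force: [-2.5, 1.2, 5.8]
finger_gap: -0.001
```

Emit:
{"op": "carry_out", "data": {"targets": [-1,0,0,0.1,0,-1,0,0,0,0]}}

```text
time: 17.82
position: [0.4363, -0.1857, 0.0885]
tcp_rot: [0.123, 0.992, -0.0, -0.0]
force: [-2.6, 0.8, 7.8]
finger_gap: 0.002
```

Emit:
{"op": "carry_out", "data": {"targets": [-1,0,0,0.07,0,-1,0,0,0,0]}}

```text
time: 17.98
position: [0.4362, -0.1857, 0.0879]
tcp_rot: [0.123, 0.992, -0.0, -0.0]
force: [-3.8, 1.5, 7.6]
finger_gap: -0.0
```

Emit:
{"op": "carry_out", "data": {"targets": [-1,0,0,0.07,0,-1,0,0,0,0]}}

```text
time: 18.15
position: [0.4362, -0.1857, 0.0871]
tcp_rot: [0.123, 0.992, -0.0, -0.0]
force: [-2.9, 0.1, 6.9]
finger_gap: 0.004
```

Emit:
{"op": "carry_out", "data": {"targets": [-1,0,0,0.05,0,-1,0,0,0,0]}}

```text
time: 18.32
position: [0.4362, -0.1857, 0.0865]
tcp_rot: [0.123, 0.992, 0.0, -0.0]
force: [-3.2, 0.4, 5.3]
finger_gap: 0.0
```

Emit:
{"op": "carry_out", "data": {"targets": [-1,0,0,0.05,0,-1,0,0,0,0]}}

```text
time: 18.48
position: [0.4361, -0.1856, 0.0859]
tcp_rot: [0.123, 0.992, 0.0, -0.0]
force: [-2.1, 0.4, 3.2]
finger_gap: 0.0
```

```bash
python3 -c "
from h import *
lid();go(-77,0,87)"
```

```text
lid angle 0.08 n 1325 front x -0.0687
now box [-76.2  -0.   85.9]
tcp [ 0.4361 -0.1857  0.0859] jaw deg 75.91 F [-2.3   0.87  2.4 ] gap 0.0 t 18.53
shift cm [ 0.08  0.01 -0.11]
```

The force has dropped from about 8 to 3 N, so the catch is giving way. I'll press on towards the stop in small steps.

Emit:
{"op": "carry_out", "data": {"targets": [-1,0,0,0.05,0,-1,0,0,0,0]}}

```text
time: 18.7
position: [0.4364, -0.1857, 0.0853]
tcp_rot: [0.123, 0.992, 0.0, 0.0]
force: [-1.0, 1.4, 1.0]
finger_gap: 0.003
```

Emit:
{"op": "carry_out", "data": {"targets": [-1,0,0,0.05,0,-1,0,0,0,0]}}

```text
time: 18.87
position: [0.4365, -0.1858, 0.0848]
tcp_rot: [0.123, 0.992, -0.0, 0.0]
force: [0.0, -0.2, 0.0]
finger_gap: -0.001
```

Emit:
{"op": "carry_out", "data": {"targets": [-1,0,0,0.05,0,-1,0,0,0,0]}}

```text
time: 19.03
position: [0.4365, -0.1858, 0.0843]
tcp_rot: [0.123, 0.992, -0.0, 0.0]
force: [0.1, -0.5, -0.2]
finger_gap: 0.004
```

Emit:
{"op": "carry_out", "data": {"targets": [-1,0,0,0.05,0,-1,0,0,0,0]}}

```text
time: 19.2
position: [0.4365, -0.1858, 0.0841]
tcp_rot: [0.123, 0.992, -0.0, 0.0]
force: [-0.9, 1.8, 4.8]
finger_gap: -0.004
```

Emit:
{"op": "carry_out", "data": {"targets": [-1,0,0,0.03,0,-1,0,0,0,0]}}

```text
time: 19.37
position: [0.4365, -0.1858, 0.084]
tcp_rot: [0.123, 0.992, -0.0, 0.0]
force: [-1.5, 1.0, 7.8]
finger_gap: 0.002
```

Emit:
{"op": "carry_out", "data": {"targets": [-1,0,0,0.03,0,-1,0,0,0,0]}}

```text
time: 19.53
position: [0.4365, -0.1858, 0.0838]
tcp_rot: [0.123, 0.992, -0.0, 0.0]
force: [-2.3, 1.7, 10.1]
finger_gap: -0.001
```

The hard stop is felt: 10 N with almost no travel, after the drop to 0 N. I'll back off and check that the lid holds.

Emit:
{"op": "carry_out", "data": {"targets": [-1,0,0,-0.1,0,-1,0,0,-0.2,0,-1,0,0,-0.5,0,-1,0,0,-2,0,-1,0,0,-4,0,-1,0,0,-4,0,-1,0,0,0,0,-1,0,0,0,0,-1,0,0,0,0,-1,0,0,0,0]}}

```text
time: 20.37
position: [0.4357, -0.1854, 0.1902]
tcp_rot: [0.123, 0.992, 0.0, -0.001]
force: [-0.9, -0.2, -0.3]
finger_gap: -0.0
```

Run:
```python
from h import *
import pickle
f=lid(); tool([0,0,0]); F0=pickle.load(open("F.pkl","rb"))
c=f["image"][130:290,220:420]; cv2.imwrite("pics/s8.png",cv2.resize(c[:,:,::-1],None,fx=3.6,fy=3.6,interpolation=cv2.INTER_CUBIC))
g=frame("wrist")
for n,h in(("side",f),("w",g)):
    P=cloud(h); b=(P[...,:2]-B0)@Mb; z=P[...,2]
    s=(z>.055)&(z<.1)&(b[...,0]>-.066)&(b[...,0]<.055)&(abs(b[...,1])<.11)
    k=np.polyfit(b[s][:,0],z[s],1); print(n,"slope",-k[0].round(4),"z at -60,0,+50",(np.polyval(k,[-.06,0,.05])*1000).round(1))
    s=(z>.05)&(z<.09)&(b[...,0]<-.066)&(b[...,0]>-.09)&(abs(b[...,1])<.02); print("tab z",np.percentile(z[s],[50,90]).round(4) if s.sum() else None)
# front edge / side now vs start
for n,h in(("start",F0["side"]),("now",f)):
    P=cloud(h); b=(P[...,:2]-B0)@Mb; z=P[...,2]; s=(z>.015)&(z<.045)&(b[...,0]<-.05)&(b[...,0]>-.08)&(abs(b[...,1])>.03)&(abs(b[...,1])<.11); print(n,"front wall x",np.median(b[s][:,0]).round(4) if s.sum() else None,
      "left wall y",np.median(b[(z>.015)&(z<.045)&(b[...,1]>.1)&(b[...,1]<.13)&(abs(b[...,0])<.05)][:,1]).round(4))
```

```text
lid angle 0.019 n 1595 front x -0.0681
tcp [ 0.4358 -0.1854  0.1902] jaw deg 75.91 F [0.88 0.06 0.03] gap 0.004 t 20.42
side slope 0.0189 z at -60,0,+50 [67.7 66.6 65.6]
tab z [0.0671 0.0695]
w slope 0.0185 z at -60,0,+50 [66.7 65.6 64.7]
tab z [0.0667 0.0676]
start front wall x -0.0637 left wall y 0.1108
now front wall x -0.0638 left wall y 0.1107
```

View pics/s8.png

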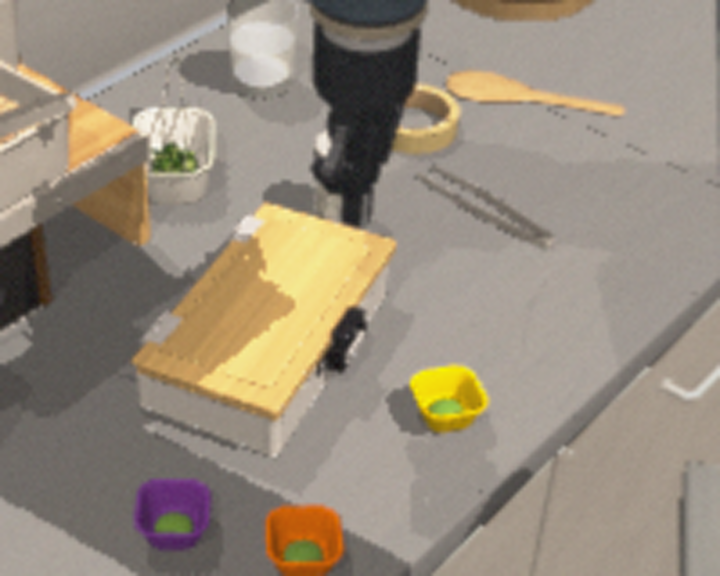

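The lid is held shut at about 0.02 rad with nothing touching it. The tab is over the catch at crop (348,340), and the box has not moved. Handing in.

```bash
python3 -c "
from h import *
lid(); print(finish_job())"
```

```text
lid angle 0.02 n 1595 front x -0.0682
the job is handed in; nothing more can be done
None
```

The lunch is packed: the cream dish is in its seat, the lid is clicked shut, and I handed the job in at about 20.5 s. No verdict was reported.

**Dish:** I gripped it across the rim; the first grip looked low, so I re-gripped 6 mm higher. I then lowered it into the seat and let go. Afterwards its rim read z = 35 mm against an expected 36, close to level and clear of the front wall and the rib. I could not see it again once the lid was shut.

**Lid:** I swung it down from behind and pressed the tab in small steps. The measured vertical force rose to about 8 N, dropped to 0, then reached 10 N at the hard stop, under the 18 N limit. With the arm withdrawn, the lid stayed at about 0.02 rad in both the side and wrist views.

**Box and surroundings:** The box's front and left walls read within 0.1 mm of where they started. I saw no sign that anything else had moved, but I did not measure the other items.

**Disagreement:** The top camera put the box 2–3 mm farther back than the other two views. I placed the dish by the wrist and side readings.

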